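Secure the sample jar carrier and hold it up off its drip tray

TASK

Swing the red keeper bar of the jar carrier fully shut, past its sprung ball until it is home in the detent, while the carrier still stands in its black drip tray. Then take the carrier by its blue handle, lift it at least 10 cm straight up over the tray and finish while still holding it there, level and steady, with all three jars in their places. Do not tip the carrier on the way, and leave the other things on the bench alone.

Things in the scene. Friction and masses are not known exactly. Their poses are not given: they have to be found in the camera images.
- carrier: Loose steel carrier in the tray, 0.6 kg (0.85 with jars), balanced about under the handle. Origin: centre of its underside; x along the jar row and handle, y to its railed back, z up; open side with keeper faces -y. Base 190 x 120 x 8 mm; end plates at x +-85, y -18 to 26, up to 148 mm. It has 3 mm play in the tray; over about 4 N of steady push at the keeper post may tip it.
- handle: Blue handle bar of the carrier, 176 mm long (its x, along the carrier), 14 mm wide (its y), 16 mm tall; rigid part of the carrier. Origin: its middle, 150 mm above the carrier's underside. Free of things for 49 mm below it (jar lids).
- keeper (a joint): Keeper bar angle (rad): 0 = shut, along the carrier's +x across the open side; grows (limit 1.5) as it swings out to -y, clockwise from above about its vertical hinge. Stays where left (friction under 0.5 N at the post). From 0.09 rad it must be pushed past a sprung ball (2 to 3 N at the post); below 0.04 the ball drives it onto its stop at 0. Under 0.03 is home.
- keeper_hinge (a point): Hinge axis of the keeper, at the bar's centre line; in the carrier's frame x = -80, y = -36, z = 60 mm. The red bar is a 10 mm thick round bar that reaches 171 mm from here.
- keeper_post (a point): On the axis of the red upright finger post on the keeper, 130 mm from the hinge, 14 mm diameter, top 52 mm above the bar's centre line (112 above the carrier's underside); this point is 7 mm below the top. Push it from its outer (carrier -y) side, e.g. with shut fingers: when shut, its inner side is only 9 mm from the jars.
- jar_a: Amber glass jar with white lid, 40 mm diameter, 85 mm tall, about 80 g, loose in the carrier at its seat_a; origin at the centre of its underside, z up.
- jar_b: The same, at seat_b, in the middle.
- jar_c: The same, at seat_c.
- seat_a (a point): Place of jar_a on the carrier's base plate: carrier frame x = -49, y = 0, z = 8 mm.
- seat_b (a point): Place of jar_b: carrier frame x = 0, y = 0, z = 8 mm.
- seat_c (a point): Place of jar_c: carrier frame x = 49, y = 0, z = 8 mm.
- tray: Black drip tray fixed to the bench, 224 x 154 mm, rim 18 mm high, floor 5 mm thick, pocket 196 x 126 mm, in which the carrier stands. Origin: centre of its underside on the bench; axes as the carrier's.
- wash_bottle: White wash bottle, 66 mm diameter, 190 mm tall, bystander; origin at the centre of its underside.
- tin: Lidded metal sample tin, 76 mm diameter, 54 mm tall, bystander; origin at the centre of its underside.
- timer: Grey bench timer, 60 x 75 x 24 mm, bystander; origin at the centre of its underside.

How it is judged:
On the way, in this order (a step that is already met when the one before it is completed fails the run):
1. the keeper bar is home in its detent while the carrier stands in the tray (value of joint keeper below 0.03 rad and height (world z) of carrier below 0.02 m and angle between carrier's own z axis and vertical below 0.1 rad), for 0.2 s.
2. the carrier is held up by its handle, clear of the tray (height (world z) of carrier above 0.095 m and contact force between the fingers and handle above 2 N and contact force between carrier and tray below 0.05 N), for 0.2 s.
At the end, for the whole second after the job is handed in: For the last second the fingers hold the handle (over 2 N); carrier over 95 mm above the bench, within 60 mm of the tray centre sideways, tilted under 0.12 rad, slower than 20 mm/s and 0.15 rad/s, touching nothing else; keeper within 0.03 rad of shut; jars within 12 mm of their seats (all of step 2 and horizontal distance between carrier and tray below 0.06 m and angle between carrier's own z axis and vertical below 0.12 rad and linear speed of carrier below 0.02 m/s and angular speed of carrier below 0.15 rad/s and value of joint keeper below 0.03 rad and distance between jar_a and seat_a below 0.012 m and distance between jar_b and seat_b below 0.012 m and distance between jar_c and seat_c below 0.012 m and contact force between carrier and wash_bottle below 0.05 N and contact force between carrier and tin below 0.05 N and contact force between carrier and timer below 0.05 N); the arm keeps its last pose, push and grip.
It fails at once if the carrier is lifted out of the tray with the keeper not shut (height (world z) of carrier above 0.03 m and value of joint keeper above 0.06 rad).
It fails at once if the carrier is tipped by more than 0.35 rad (angle between carrier's own z axis and vertical above 0.35 rad).
It fails at once if a bystander is moved by more than 30 mm (distance of any of wash_bottle, tin, timer from where it was at the start of the episode above 0.03 m).
It also fails if it takes over 53 s, if anything falls off the work surface, if the arm or the gripper's body presses on something with over 40 N, if the wrist force passes 120 N, or if a joint passes its speed limit or range.

ROBOT

A 6-joint arm with a two-finger parallel gripper is mounted at the origin on the work surface. World frame = base frame: x ahead of the robot, y to its left, z up, the work surface at z = 0. Lengths are in m, angles in rad, forces in N, time in s.
With the tool pointing down it reaches from about 0.3 to 0.825 m from the base axis. Payload 5.4 kg.
Tool frame: the origin (TCP) lies at the very end of the fingers, on their centre line; the grasp point (between the pads) lies manip.tcp_to_grasp behind it (manip.tcp_to_grasp is the distance from the TCP to the grasp point, in m); z points along the fingers, y is the line along which they close (so a half turn about z gives the same grasp; the last joint's range is limited). The gripper opens to 92 mm and grips with 3 to 60 N. Pads are 20 mm wide; open, the fingers measure 128 mm over their backs; the gripper's body (75 mm by 189 mm) begins 69 mm behind the grasp point.
Start: joints at [-1.422, 0.158, 1.597, -0, 1.386, -0.21], TCP at [0.202, -0.538, 0.215] pointing down, gripper open.
Joint ranges: [-2.91, 2.91], [-0.94, 2.29], [0.18, 2.7], [-1.29, 4.43], [0.17, 2.64], [-3, 3]. Speed limits (rad/s): [2.57, 2.57, 3.14, 3.14, 3.14, 3.14].

INTERFACE

Orientations are given as a 3x3 rotation matrix whose columns are the frame's x, y, z axes.
In Python, from plant import manip gives the robot as it stands.
- The arm moves only by the shell command python3 -m creep 'ROWS' [FORCE]. ROWS is JSON, a list of rows, each an object with "delta_pos": the shift along the tool's x, y, z as a fraction of full scale, a list of three; "twist": the turn, a rotation vector about the tool's x, y, z as a fraction of full scale, a list of three; "gripper": the finger opening in mm, from 0 to 91.9. A call has 1 to 5 rows; each row is the pose to reach, as a shift and turn from the pose commanded when the call began, along the tool's axes at that moment; what a row does not reach only later rows make up. Full scale, the value 1, is 200 mm for a shift and pi/2 rad for a turn. A row lasts 1/12 s, in which the tool goes at most 41.7 mm and 7.16 degrees, less where a joint would pass 70% of its speed; a pose out of reach is approached as far as the arm can. A call with a number of a shift or a turn outside -1 to 1 is refused whole. A call with a gripper value outside its range is refused whole. The fingers move at their own pace and stop on an object; FORCE is the grip in N (left out, the last holds). Time passes only in rows, so rows that repeat a pose let the fingers close. It gives the time, the measured TCP pose, the force, the opening and the grip force at its end, in the units of the state.
- manip.sense(): the state, without advancing time (a new reading comes with each control period).
- manip.capture(name): name is "side" or "top" or "wrist"; returns a dict with "frame" (400x640x3 uint8, red, green, blue), "fx", "fy", "cx", "cy" (pixels), "xyz" and "orientation" of the camera in the world. Camera axes: x right, y up, looking along -z (the intrinsics and any distortion apply to the point x, -y, -z); pixel columns grow to the right and rows downward; lengths in m; the calibration is good to about 2 mm. The wrist camera is an equidistant fisheye: a pixel r from the principal point sees the ray r / f radians off the axis. A picture is of the moment at which its call begins. There is no depth.
- manip.close_job(): hands the job in; it is judged then, once.
The state is a dict: "clock": time; "q": joint angles; "dq": joint speeds; "joint_efforts": joint torques, N m; "tool_pos": TCP position; "eef_rot": TCP orientation; "wrist_force": force on the tool from outside, world axes, zero at the start; "moment": the same for the moment, N m; "grip_width": opening from 0.0 (shut) to 1.0 (fully open); "finger_force": force on a finger pad.
Only numpy, scipy, OpenCV 4.12 (cv2) and the standard library are available. Lean on these libraries where they do the work, as an engineer would, in place of code of your own. Each camera call takes 0.05 s, during which the arm holds its last target. There are 200 camera calls.

## Working session

There is one attempt and no reset: what is moved stays moved. The work goes in short steps, Python scripts to look and compute and a shell command to move; the robot and the scene stay as the last step left them, time stands still between calls to the robot, and variables do not carry over. Pictures are saved under pics/ and viewed, at most 13 in all, crops included, and the job is handed in when it is done.

```bash
mkdir -p pics; ls; python3 - <<'E'
from plant import manip
import cv2, json
s=manip.sense(); print(s, manip.tcp_to_grasp)
for n in ("top","side"):
    c=manip.capture(n); cv2.imwrite(f"pics/{n}0.png",c["frame"][:,:,::-1])
    print(n,{k:v for k,v in c.items() if k!="frame"})
E
```

```text
pics
{'clock': 0.0, 'q': array([-1.42209730e+00,  1.59031441e-01,  1.59823501e+00, -7.86034357e-06,
        1.38617983e+00, -2.10095602e-01]), 'dq': array([-8.69633003e-05,  1.32326456e-04,  1.32587787e-03, -1.39857200e-03,
        1.21324812e-03, -3.71875389e-04]), 'joint_efforts': array([-8.60943801e-04, -3.85573161e+01, -3.22108126e+01,  6.98077027e-02,
        3.78074858e-02, -1.36617982e-04]), 'tool_pos': array([ 0.20179455, -0.53776091,  0.21362742]), 'eef_rot': array([[ 9.36320308e-01,  3.51146980e-01, -2.82259561e-04],
       [ 3.51146889e-01, -9.36318592e-01,  1.83202798e-03],
       [ 3.79026216e-04, -1.81447957e-03, -9.99998282e-01]]), 'wrist_force': array([-0.32143333, -0.96539025, -0.67793987]), 'moment': array([-0.01504408, -0.0828385 ,  0.01956285]), 'finger_force': 0.0, 'grip_width': 0.9965617300198915} 0.0187
top {'fx': 470.0689471659132, 'fy': 470.0689471659132, 'cx': 319.3487955576454, 'cy': 196.5563821704155, 'xyz': array([0.3494348 , 0.01523894, 1.42299337]), 'orientation': array([[ 0.02084044,  0.98988622, -0.14032445],
       [-0.99978142,  0.02086823, -0.00127363],
       [ 0.00166758,  0.14032032,  0.99010475]])}
side {'fx': 417.3748548913716, 'fy': 417.3748548913716, 'cx': 323.95881215345986, 'cy': 203.53345106517898, 'xyz': array([-0.02047448,  0.63216787,  0.58072316]), 'orientation': array([[-0.73188965,  0.32113436, -0.6010077 ],
       [-0.68123111, -0.36575959,  0.63414833],
       [-0.01617751,  0.87355174,  0.48646238]])}
```

View pics/top0.png

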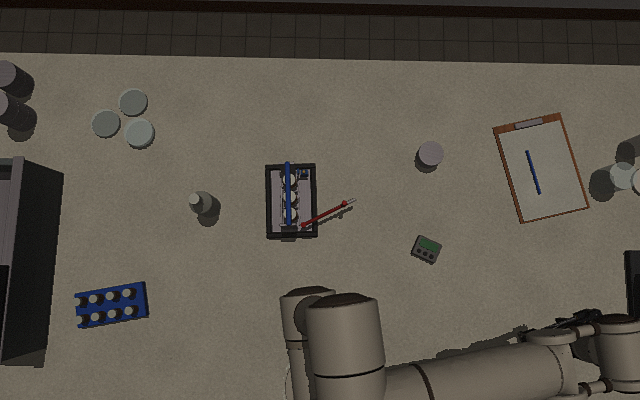

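View pics/side0.png

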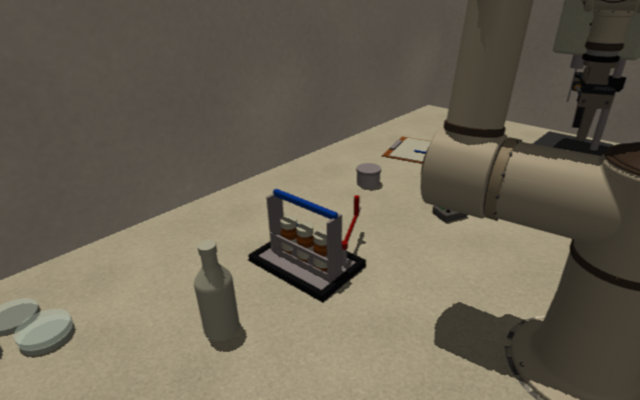

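The top view shows the tray at about (265–317, 163–240), the blue handle from (288,163) to (289,225), and the red keeper from its hinge near (303,228) to its tip near (353,200). The side view agrees. I'll enlarge both.

```bash
python3 - <<'E'
import cv2
a=cv2.imread("pics/top0.png")[150:250,250:370]; cv2.imwrite("pics/topc.png",cv2.resize(cv2.convertScaleAbs(a,alpha=1.6),None,fx=6,fy=6,interpolation=cv2.INTER_CUBIC))
a=cv2.imread("pics/side0.png")[180:300,240:380]; cv2.imwrite("pics/sidec.png",cv2.resize(cv2.convertScaleAbs(a,alpha=1.6),None,fx=5,fy=5,interpolation=cv2.INTER_CUBIC))
E
```

```text
(no output)
```

View pics/topc.png

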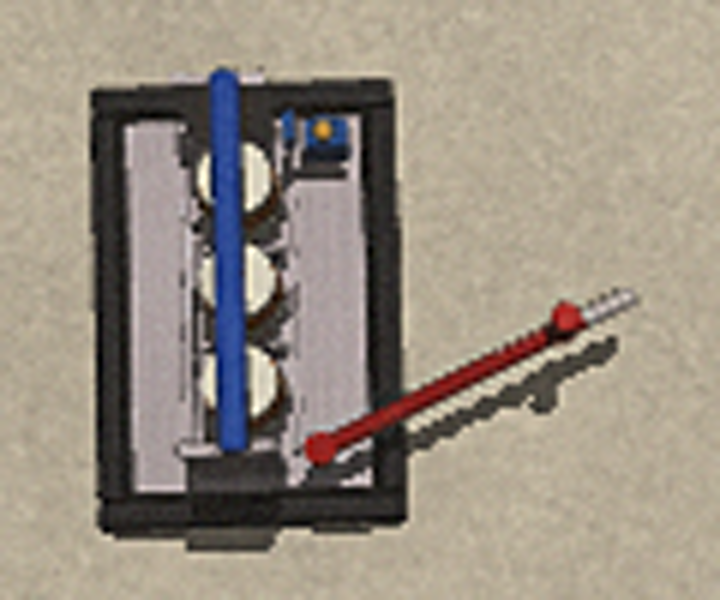

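View pics/sidec.png

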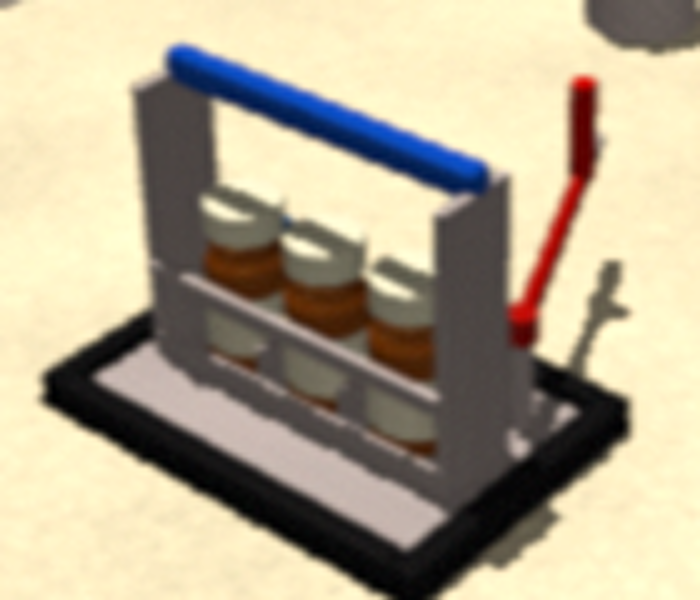

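The crops show, in top crop pixels, handle ends at (224,72) and (234,450), post top at (567,315), hinge at (319,447), and tray corners at (92,90), (391,80), (405,522) and (99,532). In the side crop the handle ends are at about (182,58) and (485,178), and the post top is at (584,84).

```bash
cat > h.py <<'E'
import numpy as np
from plant import manip
def ray(c,u,v):
    d=np.array([(u-c["cx"])/c["fx"],-(v-c["cy"])/c["fy"],-1.])
    d=c["orientation"]@d; return c["xyz"],d/np.linalg.norm(d)
def atz(r,z): o,d=r; return o+d*(z-o[2])/d[2]
def tri(r1,r2):
    (a,d),(b,e)=r1,r2
    t=np.linalg.lstsq(np.c_[d,-e],b-a,rcond=None)[0]; p,q=a+t[0]*d,b+t[1]*e
    return (p+q)/2,np.linalg.norm(p-q)
E
python3 - <<'E'
from h import *
np.set_printoptions(precision=4,suppress=True)
t=manip.capture("top"); s=manip.capture("side")
T=lambda x,y:ray(t,250+(x+.5)/6-.5,150+(y+.5)/6-.5)
S=lambda x,y:ray(s,240+(x+.5)/5-.5,180+(y+.5)/5-.5)
c=np.array([atz(T(*p),.018) for p in [(92,90),(391,80),(405,522),(99,532)]])
print("tray",c.mean(0),np.linalg.norm(np.diff(c[[0,1,2,3,0]],axis=0),axis=1), [np.arctan2(*(c[i]-c[j])[[1,0]]) for i,j in((0,3),(1,2))])
h=[atz(T(*p),.163) for p in[(224,72),(234,450)]]; print("handle",h,(h[0]+h[1])/2,np.linalg.norm(h[0]-h[1]),np.arctan2(*(h[0]-h[1])[[1,0]]))
print("tri far",tri(T(224,72),S(182,58)),"near",tri(T(234,450),S(485,178)))
p=atz(T(567,315),.117);k=atz(T(319,447),.072); print("post",p,"hinge",k,np.linalg.norm((p-k)[:2]),np.arctan2(*(p-k)[[1,0]]),"tri",tri(T(567,315),S(584,84)))
ctr=c.mean(0); 
for n,x in(("bottle",(200,213,0)),("tin",(430,160,.0)),("timer",(427,250,.02))): print(n,atz(ray(t,x[0],x[1]),x[2]))
E
```

```text
tray [0.5357 0.1032 0.018 ] [0.152  0.2243 0.1521 0.224 ] [np.float64(0.05260326458552624), np.float64(0.05324606940614424)]
handle [array([0.6228, 0.1076, 0.163 ]), array([0.4503, 0.0978, 0.163 ])] [0.5365 0.1027 0.163 ] 0.17272509185664542 0.056421721457006545
tri far (array([0.6238, 0.1076, 0.1557]), np.float64(0.0015641021446339035)) near (array([0.451 , 0.0984, 0.1574]), np.float64(0.0006421473011203295))
post [ 0.5204 -0.0527  0.117 ] hinge [0.4599 0.0631 0.072 ] 0.1306117135627106 -1.0894457566702611 tri (array([ 0.5213, -0.0524,  0.1141]), np.float64(0.001405373022219334))
bottle [0.493  0.3789 0.    ]
tin [ 0.6725 -0.3227  0.    ]
timer [ 0.3948 -0.3057  0.02  ]
```

Tray centre is (0.536, 0.103) with yaw about 0.054. The handle length, hinge position and 130 mm post radius all check out, and the keeper is at about 1.14 rad. I'll move with shut fingers to the post's outer side, staying high for now.

```bash
python3 -m creep '[{"delta_pos":[0.72,-0.56,0],"twist":[0,0,0],"gripper":0},{"delta_pos":[0.72,-0.56,0],"twist":[0,0,0],"gripper":0},{"delta_pos":[0.72,-0.56,0],"twist":[0,0,0],"gripper":0},{"delta_pos":[0.72,-0.56,0],"twist":[0,0,0],"gripper":0},{"delta_pos":[0.72,-0.56,0],"twist":[0,0,0],"gripper":0}]'
python3 -m creep '[{"delta_pos":[0.72,-0.56,0],"twist":[0,0,0],"gripper":0},{"delta_pos":[0.72,-0.56,0],"twist":[0,0,0],"gripper":0},{"delta_pos":[0.72,-0.56,0],"twist":[0,0,0],"gripper":0},{"delta_pos":[0.72,-0.56,0],"twist":[0,0,0],"gripper":0},{"delta_pos":[0.72,-0.56,0],"twist":[0,0,0],"gripper":0}]'
cat > plan.py <<'E'
# tool-frame shift (full scale) and yaw turn needed to bring the TCP to a world target
import sys; from h import *
x,y,z,yaw=map(float,sys.argv[1:]); s=manip.sense(); R=s["eef_rot"]; p=s["tool_pos"]
yw=np.arctan2(R[1,0],R[0,0]); np.set_printoptions(precision=4,suppress=True)
print("t",s["clock"],"tcp",p,"yaw",yw,"F",s["wrist_force"],"open",s["grip_width"])
print("shift",R.T@(np.array([x,y,z])-p)/.2,"twist z",-(yaw-yw)/(np.pi/2),"tilt",R[2])
E
python3 plan.py .487 -.070 .200 .481
```

```text
clock: 0.62
tool_pos: [0.2992, -0.3788, 0.2142]
eef_rot: [[0.935, 0.354, 0.001], [0.354, -0.935, 0.002], [0.001, -0.002, -1.0]]
wrist_force: [0.7, -0.4, 0.7]
grip_width: 0.66
finger_force: 0.0
clock: 1.03
tool_pos: [0.3944, -0.2234, 0.2145]
eef_rot: [[0.935, 0.354, 0.001], [0.354, -0.935, 0.002], [0.001, -0.001, -1.0]]
wrist_force: [-0.1, -0.2, 0.2]
grip_width: 0.296
finger_force: 0.0
t 1.0333 tcp [ 0.3944 -0.2234  0.2145] yaw 0.3622144179744288 F [-0.1025 -0.2157  0.1983] open 0.2958147333337684
shift [ 0.7046 -0.5533  0.0742] twist z -0.07562125018966978 tilt [ 0.0013 -0.0012 -1.    ]
```

```bash
python3 -m creep '[{"delta_pos":[0.70,-0.55,0.07],"twist":[0,0,-0.076],"gripper":0},{"delta_pos":[0.70,-0.55,0.07],"twist":[0,0,-0.076],"gripper":0},{"delta_pos":[0.70,-0.55,0.07],"twist":[0,0,-0.076],"gripper":0},{"delta_pos":[0.70,-0.55,0.07],"twist":[0,0,-0.076],"gripper":0},{"delta_pos":[0.70,-0.55,0.07],"twist":[0,0,-0.076],"gripper":0}]' >/dev/null
python3 -m creep '[{"delta_pos":[0,0,0.15],"twist":[0,0,0],"gripper":0},{"delta_pos":[0,0,0.3],"twist":[0,0,0],"gripper":0},{"delta_pos":[0,0,0.45],"twist":[0,0,0],"gripper":0},{"delta_pos":[0,0,0.55],"twist":[0,0,0],"gripper":0},{"delta_pos":[0,0,0.55],"twist":[0,0,0],"gripper":0}]' >/dev/null
python3 plan.py .487 -.070 .09 .481
python3 - <<'E'
from h import *; import cv2
t=manip.capture("top"); a=t["frame"][120:270,230:400,::-1]; cv2.imwrite("pics/t1.png",cv2.resize(cv2.convertScaleAbs(a,alpha=1.6),None,fx=4,fy=4,interpolation=cv2.INTER_CUBIC))
s=manip.capture("side")["frame"][100:300,220:400,::-1]; cv2.imwrite("pics/s1.png",cv2.resize(cv2.convertScaleAbs(s,alpha=1.6),None,fx=3,fy=3))
a=cv2.imread("pics/t1.png");b=cv2.imread("pics/s1.png"); import numpy as np
w=np.zeros((600,1220,3),np.uint8);w[:,:680]=a;w[:,680:]=b; cv2.imwrite("pics/ts1.png",cv2.resize(w,(800,393)))
E
```

```text
t 1.8667 tcp [ 0.4814 -0.0742  0.0859] yaw 0.47803749959694425 F [-0.7758  0.3061 -1.326 ] open 0.00517244070005833
shift [ 0.0343 -0.0061 -0.0206] twist z -0.0018859863322322097 tilt [-0.0064 -0.0072 -1.    ]
```

View pics/ts1.png

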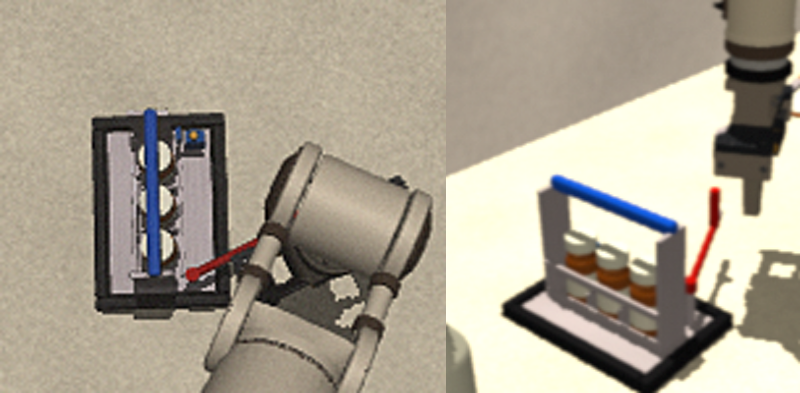

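The fingers stand on the outer side of the post, below its top, as planned. Next I close the gap and push round the arc, with the tool turning along with the bar.

```bash
python3 -m creep '[{"delta_pos":[0.03,0,0],"twist":[0,0,0],"gripper":0},{"delta_pos":[0.06,0,0],"twist":[0,0,0],"gripper":0},{"delta_pos":[0.09,0,0],"twist":[0,0,0],"gripper":0},{"delta_pos":[0.12,0,0],"twist":[0,0,0],"gripper":0},{"delta_pos":[0.12,0,0],"twist":[0,0,0],"gripper":0}]' | grep -E "tool_pos|force"
python3 -m creep '[{"delta_pos":[0.026,0.001,0],"twist":[0,0,-0.025],"gripper":0},{"delta_pos":[0.052,0.003,0],"twist":[0,0,-0.051],"gripper":0},{"delta_pos":[0.079,0.004,0],"twist":[0,0,-0.076],"gripper":0},{"delta_pos":[0.105,0.006,0],"twist":[0,0,-0.102],"gripper":0},{"delta_pos":[0.131,0.007,0],"twist":[0,0,-0.127],"gripper":0}]' | grep -E "tool_pos|force"
python3 -m creep '[{"delta_pos":[0.026,0.001,0],"twist":[0,0,-0.025],"gripper":0},{"delta_pos":[0.052,0.003,0],"twist":[0,0,-0.051],"gripper":0},{"delta_pos":[0.079,0.004,0],"twist":[0,0,-0.076],"gripper":0},{"delta_pos":[0.105,0.006,0],"twist":[0,0,-0.102],"gripper":0},{"delta_pos":[0.131,0.007,0],"twist":[0,0,-0.127],"gripper":0}]' | grep -E "tool_pos|force"
cat > st.py <<'E'
# TCP in the keeper frame: theta of tool, along-bar distance and stand-off from the hinge
from h import *
s=manip.sense(); R=s["eef_rot"]; H=np.array([.4588,.063]); r=s["tool_pos"][:2]-H
yw=np.arctan2(R[1,0],R[0,0]); n=np.array([np.cos(yw),np.sin(yw)]); b=np.array([n[1],-n[0]])
print("t %.2f theta_tool %.3f along %.1f standoff %.1f z %.1f F %s tilt %s"%(s["clock"],.054+np.pi/2-yw,r@b*1e3,-r@n*1e3,s["tool_pos"][2]*1e3,s["wrist_force"].round(2),R[2].round(3)))
print("theta of bar if touching (standoff 17): %.3f"%(.054-np.arctan2(r[1],r[0])-np.arcsin(.017/np.linalg.norm(r))))
E
python3 st.py
```

```text
tool_pos: [0.5083, -0.064, 0.0915]
wrist_force: [-0.1, 0.3, -0.4]
finger_force: 0.0
tool_pos: [0.5309, -0.0533, 0.0907]
wrist_force: [-0.3, 0.3, 0.3]
finger_force: 0.1
tool_pos: [0.5521, -0.038, 0.0907]
wrist_force: [-0.3, 0.2, 0.2]
finger_force: 0.1
t 3.22 theta_tool 0.745 along 136.3 standoff 18.3 z 90.7 F [-0.3   0.17  0.16] tilt [-0. -0. -1.]
theta of bar if touching (standoff 17): 0.755
```

```bash
python3 -m creep '[{"delta_pos":[0.026,-0.002,0],"twist":[0,0,-0.025],"gripper":0},{"delta_pos":[0.052,-0.004,0],"twist":[0,0,-0.051],"gripper":0},{"delta_pos":[0.079,-0.006,0],"twist":[0,0,-0.076],"gripper":0},{"delta_pos":[0.105,-0.008,0],"twist":[0,0,-0.102],"gripper":0},{"delta_pos":[0.131,-0.01,0],"twist":[0,0,-0.127],"gripper":0}]' >/dev/null
python3 st.py
python3 -m creep '[{"delta_pos":[0.026,-0.002,0],"twist":[0,0,-0.025],"gripper":0},{"delta_pos":[0.052,-0.004,0],"twist":[0,0,-0.051],"gripper":0},{"delta_pos":[0.079,-0.006,0],"twist":[0,0,-0.076],"gripper":0},{"delta_pos":[0.105,-0.008,0],"twist":[0,0,-0.102],"gripper":0},{"delta_pos":[0.131,-0.01,0],"twist":[0,0,-0.127],"gripper":0}]' >/dev/null
python3 st.py
python3 - <<'E'
from h import *; import cv2
a=manip.capture("top")["frame"][130:250,240:400,::-1]; a=cv2.resize(cv2.convertScaleAbs(a,alpha=1.6),(400,300),interpolation=cv2.INTER_CUBIC)
b=manip.capture("side")["frame"][180:300,240:400,::-1]; b=cv2.resize(cv2.convertScaleAbs(b,alpha=1.6),(400,300),interpolation=cv2.INTER_CUBIC)
cv2.imwrite("pics/ts2.png",np.hstack([a,b]))
E
```

```text
t 3.63 theta_tool 0.546 along 133.3 standoff 18.8 z 90.8 F [-0.25  0.2  -0.68] tilt [-0.  0. -1.]
theta of bar if touching (standoff 17): 0.559
t 4.05 theta_tool 0.346 along 130.1 standoff 18.8 z 90.8 F [ 0.67 -0.55 -0.46] tilt [-0.  0. -1.]
theta of bar if touching (standoff 17): 0.360
```

View pics/ts2.png

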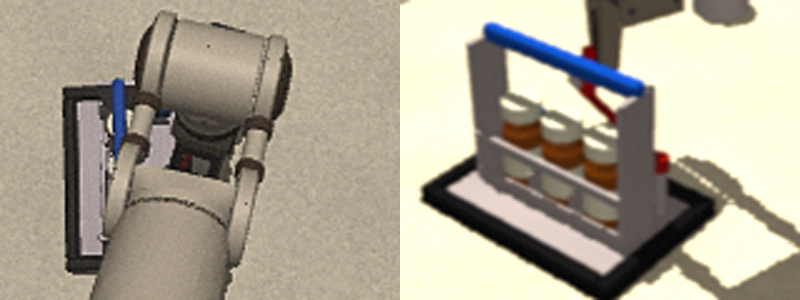

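The bar follows the fingers: the side view shows the post against them and the carrier undisturbed. I'll take one more 0.2 rad arc, then slow steps while watching the force.

```bash
python3 -m creep '[{"delta_pos":[0.026,0.001,0],"twist":[0,0,-0.025],"gripper":0},{"delta_pos":[0.052,0.002,0],"twist":[0,0,-0.051],"gripper":0},{"delta_pos":[0.079,0.003,0],"twist":[0,0,-0.076],"gripper":0},{"delta_pos":[0.105,0.004,0],"twist":[0,0,-0.102],"gripper":0},{"delta_pos":[0.131,0.005,0],"twist":[0,0,-0.127],"gripper":0}]' >/dev/null
python3 st.py
python3 -m creep '[{"delta_pos":[0.007,0,0],"twist":[0,0,-0.006],"gripper":0},{"delta_pos":[0.014,0,0],"twist":[0,0,-0.013],"gripper":0},{"delta_pos":[0.02,0,0],"twist":[0,0,-0.019],"gripper":0},{"delta_pos":[0.026,0,0],"twist":[0,0,-0.025],"gripper":0},{"delta_pos":[0.026,0,0],"twist":[0,0,-0.025],"gripper":0}]' >/dev/null
python3 st.py
python3 -m creep '[{"delta_pos":[0.007,0,0],"twist":[0,0,-0.006],"gripper":0},{"delta_pos":[0.014,0,0],"twist":[0,0,-0.013],"gripper":0},{"delta_pos":[0.02,0,0],"twist":[0,0,-0.019],"gripper":0},{"delta_pos":[0.026,0,0],"twist":[0,0,-0.025],"gripper":0},{"delta_pos":[0.026,0,0],"twist":[0,0,-0.025],"gripper":0}]' >/dev/null
python3 st.py
```

```text
t 4.57 theta_tool 0.148 along 129.8 standoff 18.8 z 90.6 F [-0.66 -0.   -0.49] tilt [-0. -0. -1.]
theta of bar if touching (standoff 17): 0.162
t 4.98 theta_tool 0.110 along 129.2 standoff 18.6 z 90.6 F [0.18 0.01 0.04] tilt [ 0. -0. -1.]
theta of bar if touching (standoff 17): 0.122
t 5.40 theta_tool 0.070 along 128.6 standoff 18.3 z 90.6 F [-0.56  0.26  0.41] tilt [ 0.  0. -1.]
theta of bar if touching (standoff 17): 0.080
```

```bash
for i in 1; do python3 -m creep '[{"delta_pos":[0.005,0,0],"twist":[0,0,-0.003],"gripper":0},{"delta_pos":[0.01,0,0],"twist":[0,0,-0.006],"gripper":0},{"delta_pos":[0.015,0,0],"twist":[0,0,-0.009],"gripper":0},{"delta_pos":[0.015,0,0],"twist":[0,0,-0.009],"gripper":0}]' >/dev/null; python3 st.py; done
python3 -m creep '[{"delta_pos":[0.005,0,0],"twist":[0,0,-0.003],"gripper":0},{"delta_pos":[0.01,0,0],"twist":[0,0,-0.006],"gripper":0},{"delta_pos":[0.015,0,0],"twist":[0,0,-0.009],"gripper":0},{"delta_pos":[0.015,0,0],"twist":[0,0,-0.009],"gripper":0}]' >/dev/null; python3 st.py
python3 -m creep '[{"delta_pos":[0.005,0,0],"twist":[0,0,-0.003],"gripper":0},{"delta_pos":[0.01,0,0],"twist":[0,0,-0.006],"gripper":0},{"delta_pos":[0.01,0,0],"twist":[0,0,-0.006],"gripper":0}]' >/dev/null; python3 st.py
```

```text
t 5.73 theta_tool 0.056 along 128.5 standoff 17.4 z 90.6 F [ 0.14 -0.35 -0.03] tilt [-0.  0. -1.]
theta of bar if touching (standoff 17): 0.059
t 6.07 theta_tool 0.042 along 128.3 standoff 15.8 z 90.7 F [0.5  0.08 0.77] tilt [ 0.  0. -1.]
theta of bar if touching (standoff 17): 0.033
t 6.32 theta_tool 0.032 along 127.8 standoff 14.9 z 90.6 F [ 0.24  0.07 -0.49] tilt [ 0.001 -0.    -1.   ]
theta of bar if touching (standoff 17): 0.016
```

```bash

python3 -m creep '[{"delta_pos":[0.005,0,0],"twist":[0,0,0],"gripper":0},{"delta_pos":[0.005,0,0],"twist":[0,0,0],"gripper":0}]' >/dev/null; python3 st.py
python3 -m creep '[{"delta_pos":[0.005,0,0],"twist":[0,0,0],"gripper":0},{"delta_pos":[0.005,0,0],"twist":[0,0,0],"gripper":0}]' >/dev/null; python3 st.py
python3 - <<'E'
from h import *; import cv2
a=manip.capture("wrist")["frame"][:,:,::-1]; a=cv2.resize(cv2.convertScaleAbs(a,alpha=1.6),(800,500))
b=manip.capture("side")["frame"][180:290,250:390,::-1]; b=cv2.resize(cv2.convertScaleAbs(b,alpha=1.6),(700,550),interpolation=cv2.INTER_CUBIC)
cv2.imwrite("pics/w3.png",a);cv2.imwrite("pics/s3.png",b)
E
```

```text
t 6.48 theta_tool 0.033 along 127.8 standoff 13.9 z 90.5 F [-0.11  0.26 -0.57] tilt [ 0.001 -0.001 -1.   ]
theta of bar if touching (standoff 17): 0.008
t 6.65 theta_tool 0.033 along 127.8 standoff 13.0 z 90.5 F [-0.43  0.25  0.09] tilt [ 0. -0. -1.]
theta of bar if touching (standoff 17): 0.001
```

View pics/w3.png

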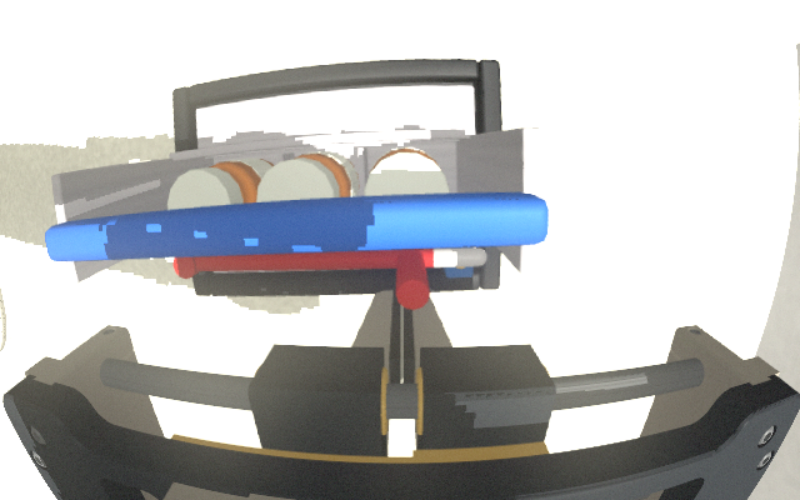

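The wrist view shows the bar nearly parallel to the handle, with its hinge at (183,265), its tip at (480,257) and the post at (412,290) by the fingers. I'll measure the bar's angle from its lower edge.

```bash
python3 - <<'E'
from h import *
c=manip.capture("wrist"); f=c["frame"].astype(int)
def wray(u,v):
    dx,dy=(u-c["cx"])/c["fx"],-(v-c["cy"])/c["fy"]; r=np.hypot(dx,dy)
    d=np.array([dx/r*np.sin(r),dy/r*np.sin(r),-np.cos(r)]); return c["xyz"],c["orientation"]@d
print(c["fx"],c["cx"],c["cy"],c["xyz"])
red=(f[...,0]>60)&(f[...,0]>2.2*f[...,1])&(f[...,0]>2.2*f[...,2])
P=[]
for u in range(165,305,7):
    v=np.where(red[190:235,u])[0]
    if len(v): P.append(atz(wray(u,190+v.max()+.5),.0635)[:2])
P=np.array(P); k=np.polyfit(P[:,0],P[:,1],1); print("bar yaw",np.arctan(k[0]),"ends",P[0],P[-1],"resid mm",np.std(P[:,1]-np.polyval(k,P[:,0]))*1e3)
blue=(f[...,2]>60)&(f[...,2]>1.8*f[...,0])
for z,lo in((.163,0),(.155,1)):
    Q=[]
    for u in range(60,420,15):
        v=np.where(blue[120:215,u])[0]
        if len(v): Q.append(atz(wray(u,120+(v.max() if lo else v.min())),z)[:2])
    Q=np.array(Q); k=np.polyfit(Q[:,0],Q[:,1],1); print("handle edge yaw",np.arctan(k[0]),"y at x=.536",np.polyval(k,.536),"ends",Q[0],Q[-1])
# post top (scaled 412,293)
print("post top",atz(wray(412/1.25,291/1.25),.117)); print("hinge",atz(wray(184/1.25,262/1.25),.072),"tip",atz(wray(485/1.25,257/1.25),.07))
print(manip.sense()["tool_pos"])
E
```

```text
309.70691628693146 321.21130971686296 200.8123959670704 [0.58489383 0.12701022 0.25979468]
bar yaw 0.02785111895177452 ends [0.50696254 0.06617116] [0.57077574 0.06702909] resid mm 0.7350204668663749
handle edge yaw 0.05913874615429987 y at x=.536 0.11194227686649869 ends [0.47517626 0.10786944] [0.61205194 0.11636634]
handle edge yaw 0.042584696951315726 y at x=.536 0.0964355477070436 ends [0.46254672 0.09238176] [0.61547033 0.10077474]
post top [0.59023715 0.07114032 0.117     ]
hinge [0.46238283 0.0659174  0.072     ] tip [0.62941915 0.07213084 0.07      ]
[0.58695678 0.05257596 0.09052689]
```

View pics/s3.png

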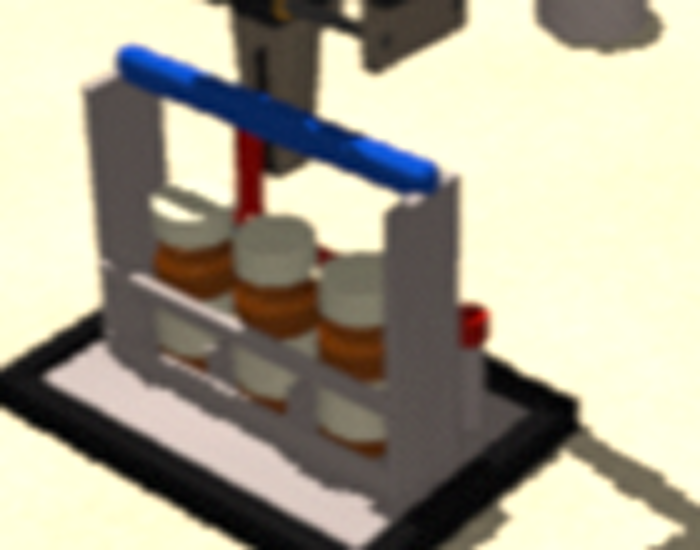

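The side view shows the carrier level and the jars in place. The bar's angle is near 0.01–0.02 rad, which isn't conclusive, so I'll probe forward 1 mm at a time.

```bash

python3 -m creep '[{"delta_pos":[0.005,0,0],"twist":[0,0,0],"gripper":0},{"delta_pos":[0.005,0,0],"twist":[0,0,0],"gripper":0}]' >/dev/null; python3 st.py
python3 -m creep '[{"delta_pos":[0.005,0,0],"twist":[0,0,0],"gripper":0},{"delta_pos":[0.005,0,0],"twist":[0,0,0],"gripper":0}]' >/dev/null; python3 st.py
```

```text
t 6.97 theta_tool 0.033 along 128.0 standoff 12.1 z 90.6 F [-0.53 -0.02  0.12] tilt [ 0. -0. -1.]
theta of bar if touching (standoff 17): -0.005
t 7.13 theta_tool 0.033 along 128.0 standoff 11.2 z 90.6 F [-0.22  0.15 -0.46] tilt [ 0. -0. -1.]
theta of bar if touching (standoff 17): -0.013
```

```bash

python3 -m creep '[{"delta_pos":[0.005,0,0],"twist":[0,0,0],"gripper":0},{"delta_pos":[0.005,0,0],"twist":[0,0,0],"gripper":0}]' >/dev/null; python3 st.py
python3 -m creep '[{"delta_pos":[0.005,0,0],"twist":[0,0,0],"gripper":0},{"delta_pos":[0.005,0,0],"twist":[0,0,0],"gripper":0}]' >/dev/null; python3 st.py
cat > wr.py <<'E'
from h import *; import cv2
c=manip.capture("wrist"); f=c["frame"].astype(int)
def wray(u,v):
    dx,dy=(u-c["cx"])/c["fx"],-(v-c["cy"])/c["fy"]; r=np.hypot(dx,dy)
    return c["xyz"],c["orientation"]@np.array([dx/r*np.sin(r),dy/r*np.sin(r),-np.cos(r)])
red=((f[...,0]>60)&(f[...,0]>2.2*f[...,1])&(f[...,0]>2.2*f[...,2])).astype(np.uint8)
P=[]
for u in range(150,310,4):
    v=np.where(red[185:225,u])[0]
    if len(v): P.append(atz(wray(u,185+v.max()+.5),.0635)[:2])
P=np.array(P);k=np.polyfit(P[:,0],P[:,1],1)
p=np.argwhere(red[225:260,300:360])+[225,300]; lo=p[p[:,0]>=p[:,0].max()-18]
print("bar edge yaw %.3f y(.52) %.4f"%(k[0],np.polyval(k,.52)),"post low row",p[:,0].max(),"col",lo[:,1].mean(),"outer side of post top",atz(wray(lo[:,1].mean(),p[:,0].max()),.117))
blue=(f[...,2]>60)&(f[...,2]>1.8*f[...,0])
Q=[]
for u in range(60,420,10):
    v=np.where(blue[120:215,u])[0]
    if len(v): Q.append(atz(wray(u,120+(v.min()+v.max())/2),.155)[:2])
Q=np.array(Q);k=np.polyfit(Q[:,0],Q[:,1],1);print("handle yaw %.3f y(.536) %.4f"%(k[0],np.polyval(k,.536)))
E
python3 wr.py
```

```text
t 7.30 theta_tool 0.033 along 128.1 standoff 10.8 z 90.6 F [ 0.11 -2.79  0.06] tilt [-0.001  0.    -1.   ]
theta of bar if touching (standoff 17): -0.016
t 7.47 theta_tool 0.033 along 128.3 standoff 9.6 z 90.7 F [ 1.87 -2.82 -0.76] tilt [-0.001  0.001 -1.   ]
theta of bar if touching (standoff 17): -0.025
bar edge yaw 0.070 y(.52) 0.0661 post low row 246 col 328.6641221374046 outer side of post top [0.59038131 0.06740229 0.117     ]
handle yaw 0.062 y(.536) 0.1048
```

```bash
sed -i 's/range(150,310,4)/range(165,305,4)/' wr.py; python3 wr.py
python3 -m creep '[{"delta_pos":[0.005,0,0],"twist":[0,0,0],"gripper":0},{"delta_pos":[0.005,0,0],"twist":[0,0,0],"gripper":0}]' >/dev/null; python3 st.py; python3 wr.py
```

```text
bar edge yaw 0.080 y(.52) 0.0662 post low row 246 col 328.2988505747126 outer side of post top [0.59019306 0.06740143 0.117     ]
handle yaw 0.061 y(.536) 0.1047
t 7.73 theta_tool 0.033 along 128.4 standoff 8.4 z 90.7 F [ 1.84 -3.6  -1.26] tilt [-0.     0.001 -1.   ]
theta of bar if touching (standoff 17): -0.034
bar edge yaw 0.061 y(.52) 0.0672 post low row 246 col 328.31907894736844 outer side of post top [0.59018405 0.06859197 0.117     ]
handle yaw 0.065 y(.536) 0.1057
```

Post-to-handle distance is now 33–36 mm, against 36 when shut and 48 at the ball, and the carrier moves along with the post at 3.6 N. So the bar is on its stop. I'll back off, rise and check with the cameras.

```bash

python3 -m creep '[{"delta_pos":[-0.05,0,0],"twist":[0,0,0],"gripper":0},{"delta_pos":[-0.15,0,0],"twist":[0,0,0],"gripper":0},{"delta_pos":[-0.25,0,0],"twist":[0,0,0],"gripper":0},{"delta_pos":[-0.25,0,0],"twist":[0,0,0],"gripper":0}]' >/dev/null
python3 -m creep '[{"delta_pos":[0,0,-0.2],"twist":[0,0,0],"gripper":0},{"delta_pos":[0,0,-0.4],"twist":[0,0,0],"gripper":0},{"delta_pos":[0,0,-0.6],"twist":[0,0,0],"gripper":0},{"delta_pos":[-0.3,0,-0.75],"twist":[0,0,0],"gripper":0},{"delta_pos":[-0.5,0,-0.75],"twist":[0,0,0],"gripper":0}]' >/dev/null
python3 -m creep '[{"delta_pos":[-0.2,0,0],"twist":[0,0,0],"gripper":0},{"delta_pos":[-0.4,0,0],"twist":[0,0,0],"gripper":0},{"delta_pos":[-0.5,0,0],"twist":[0,0,0],"gripper":0},{"delta_pos":[-0.5,0,0],"twist":[0,0,0],"gripper":0}]' >/dev/null
python3 st.py; python3 - <<'E'
import cv2; from h import *
a=manip.capture("top")["frame"][150:250,250:370,::-1]; cv2.imwrite("pics/top4.png",cv2.resize(cv2.convertScaleAbs(a,alpha=1.6),None,fx=6,fy=6,interpolation=cv2.INTER_CUBIC))
E
```

```text
t 8.87 theta_tool 0.037 along 128.5 standoff 239.5 z 236.3 F [-0.21  0.71 -0.66] tilt [ 0.    -0.001 -1.   ]
theta of bar if touching (standoff 17): 1.053
```

View pics/top4.png

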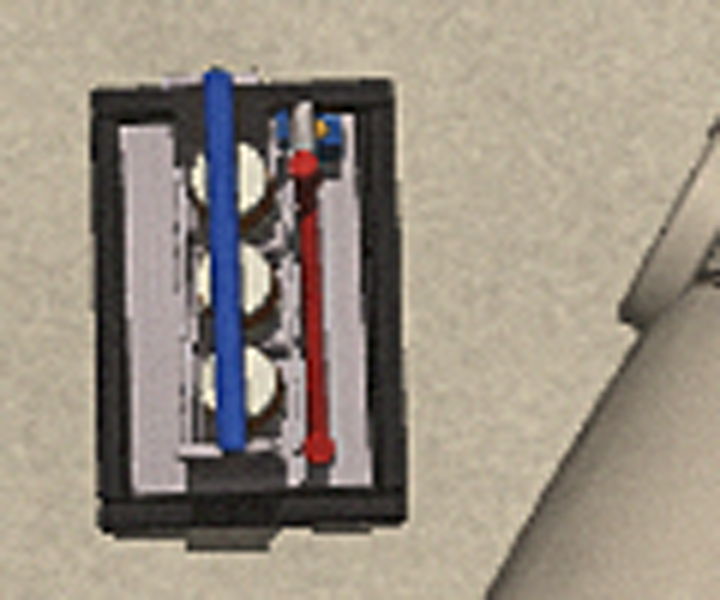

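The bar is shut: hinge at (319,447), post top at (303,164), tip at (304,106), ball at (322,128). The handle now runs (218,72)–(232,450). Computing the keeper angle and the grasp pose.

```bash
python3 - <<'E'
from h import *
t=manip.capture("top")
T=lambda x,y,z:atz(ray(t,250+(x+.5)/6-.5,150+(y+.5)/6-.5),z)
a,b=T(218,72,.163),T(232,450,.163); hy=np.arctan2(*(a-b)[[1,0]]); print("handle mid",(a+b)/2,"yaw",hy)
k=T(319,447,.072)
for p in(T(303,164,.117),T(304,106,.070)): print(p,np.linalg.norm((p-k)[:2]),"keeper",hy-np.arctan2(*(p-k)[[1,0]]))
m=(a+b)/2; c,s=np.cos(hy),np.sin(hy); print("post in carrier",np.array([[c,s],[-s,c]])@(T(303,164,.117)-m)[:2])
E
python3 plan.py .5355 .104 .236 .074
```

```text
handle mid [0.53648914 0.1045251  0.163     ] yaw 0.06706805114963127
[0.58935963 0.07245218 0.117     ] 0.12981466561268867 keeper -0.005182453342561233
[0.62679852 0.07478841 0.07      ] 0.16732494196389358 keeper -0.002956256609358915
post in carrier [ 0.05060216 -0.03554407]
t 8.9667 tcp [ 0.5915 -0.1703  0.2363] yaw 1.590801879675038 F [-0.1716  0.6106 -0.9275] open 0.007626333628241051
shift [ 1.3768 -0.2525  0.0045] twist z 0.9656260673654422 tilt [ 0.0021 -0.0007 -1.    ]
```

The keeper is at 0 rad within error. Now I turn the tool, open the fingers and go above the handle.

```bash

python3 -m creep '[{"delta_pos":[0.1,0,0],"twist":[0,0,0.075],"gripper":91},{"delta_pos":[0.2,0,0],"twist":[0,0,0.15],"gripper":91},{"delta_pos":[0.3,0,0],"twist":[0,0,0.225],"gripper":91},{"delta_pos":[0.4,0,0],"twist":[0,0,0.3],"gripper":91},{"delta_pos":[0.5,0,0],"twist":[0,0,0.375],"gripper":91}]' >/dev/null
python3 -m creep '[{"delta_pos":[0,0,0],"twist":[0,0,0.075],"gripper":91},{"delta_pos":[0,0,0],"twist":[0,0,0.15],"gripper":91},{"delta_pos":[0,0,0],"twist":[0,0,0.225],"gripper":91},{"delta_pos":[0,0,0],"twist":[0,0,0.3],"gripper":91},{"delta_pos":[0,0,0],"twist":[0,0,0.375],"gripper":91}]' >/dev/null
python3 -m creep '[{"delta_pos":[0,0,0],"twist":[0,0,0.075],"gripper":91},{"delta_pos":[0,0,0],"twist":[0,0,0.15],"gripper":91},{"delta_pos":[0,0,0],"twist":[0,0,0.217],"gripper":91},{"delta_pos":[0,0,0],"twist":[0,0,0.217],"gripper":91}]' >/dev/null
python3 plan.py .5365 .1045 .22 .067
```

```text
t 10.1333 tcp [ 0.5894 -0.0684  0.2367] yaw 0.07280475280648799 F [0.483  0.8798 0.5841] open 0.9852775342931891
shift [-0.2007 -0.8815  0.0844] twist z 0.0036954204103164592 tilt [-0.0003 -0.0012 -1.    ]
```

```bash

python3 -m creep '[{"delta_pos":[-0.05,-0.2,0],"twist":[0,0,0],"gripper":91},{"delta_pos":[-0.1,-0.4,0.02],"twist":[0,0,0],"gripper":91},{"delta_pos":[-0.15,-0.6,0.05],"twist":[0,0,0],"gripper":91},{"delta_pos":[-0.2,-0.8,0.08],"twist":[0,0,0],"gripper":91},{"delta_pos":[-0.2,-0.88,0.08],"twist":[0,0,0.004],"gripper":91}]' >/dev/null
python3 -m creep '[{"delta_pos":[0,0,0],"twist":[0,0,0],"gripper":60},{"delta_pos":[0,0,0],"twist":[0,0,0],"gripper":60},{"delta_pos":[0,0,0],"twist":[0,0,0],"gripper":60}]' >/dev/null
python3 plan.py .5365 .1045 .136 .067; python3 - <<'E'
from h import *; import cv2
a=manip.capture("wrist")["frame"][:,:,::-1]; cv2.imwrite("pics/w5.png",cv2.resize(cv2.convertScaleAbs(a,alpha=1.4),(800,500)))
E
```

```text
t 10.8 tcp [0.5371 0.1017 0.2209] yaw 0.06863992590539987 F [ 0.1273  0.5801 -0.0396] open 0.7936041636543781
shift [-0.002  -0.0143  0.4245] twist z 0.0010440092565953628 tilt [ 0.0004  0.0003 -1.    ]
```

View pics/w5.png

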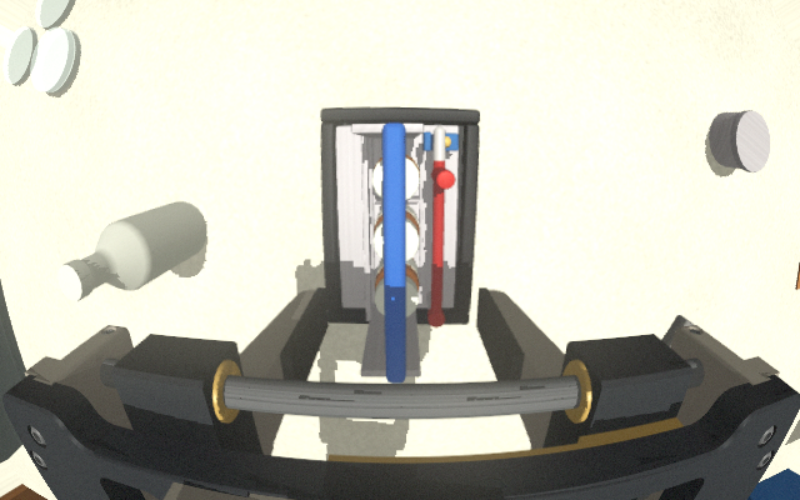

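The wrist view shows the handle at column 395, vertical and nearly midway between the fingers at about 400, with the keeper shut and seated. Descend and grip.

```bash

python3 -m creep '[{"delta_pos":[0,-0.014,0.1],"twist":[0,0,0],"gripper":60},{"delta_pos":[0,-0.014,0.2],"twist":[0,0,0],"gripper":60},{"delta_pos":[0,-0.014,0.32],"twist":[0,0,0],"gripper":60},{"delta_pos":[0,-0.014,0.42],"twist":[0,0,0],"gripper":60},{"delta_pos":[0,-0.014,0.42],"twist":[0,0,0],"gripper":60}]' >/dev/null; python3 plan.py .5365 .1045 .136 .067
python3 -m creep '[{"delta_pos":[0,0,0],"twist":[0,0,0],"gripper":25},{"delta_pos":[0,0,0],"twist":[0,0,0],"gripper":20},{"delta_pos":[0,0,0],"twist":[0,0,0],"gripper":16},{"delta_pos":[0,0,0],"twist":[0,0,0],"gripper":10},{"delta_pos":[0,0,0],"twist":[0,0,0],"gripper":0}]' 40 >/dev/null
python3 -m creep '[{"delta_pos":[0,0,0],"twist":[0,0,0],"gripper":0},{"delta_pos":[0,0,0],"twist":[0,0,0],"gripper":0},{"delta_pos":[0,0,0],"twist":[0,0,0],"gripper":0},{"delta_pos":[0,0,0],"twist":[0,0,0],"gripper":0},{"delta_pos":[0,0,0],"twist":[0,0,0],"gripper":0}]' 40
```

```text
t 11.2667 tcp [0.5339 0.1034 0.1322] yaw 0.06528951976582528 F [ 0.4202 -0.2323 -1.1174] open 0.65341932914994
shift [ 0.0131 -0.0047 -0.0191] twist z -0.0010889255373195586 tilt [-0.0083 -0.0007 -1.    ]
clock: 12.1
tool_pos: [0.537, 0.1053, 0.1371]
eef_rot: [[0.998, 0.067, 0.001], [0.067, -0.998, 0.001], [0.001, -0.001, -1.0]]
wrist_force: [0.1, 4.8, 2.9]
grip_width: 0.146
finger_force: 40.0
```

Gripped at about 14 mm with 40 N. Lift gently.

```bash

python3 -m creep '[{"delta_pos":[0,0,-0.01],"twist":[0,0,0],"gripper":0},{"delta_pos":[0,0,-0.03],"twist":[0,0,0],"gripper":0},{"delta_pos":[0,0,-0.05],"twist":[0,0,0],"gripper":0},{"delta_pos":[0,0,-0.075],"twist":[0,0,0],"gripper":0},{"delta_pos":[0,0,-0.1],"twist":[0,0,0],"gripper":0}]'
python3 -m creep '[{"delta_pos":[0,0,-0.04],"twist":[0,0,0],"gripper":0},{"delta_pos":[0,0,-0.09],"twist":[0,0,0],"gripper":0},{"delta_pos":[0,0,-0.14],"twist":[0,0,0],"gripper":0},{"delta_pos":[0,0,-0.19],"twist":[0,0,0],"gripper":0},{"delta_pos":[0,0,-0.24],"twist":[0,0,0],"gripper":0}]' | grep -E "force|pos"
python3 -m creep '[{"delta_pos":[0,0,-0.05],"twist":[0,0,0],"gripper":0},{"delta_pos":[0,0,-0.1],"twist":[0,0,0],"gripper":0},{"delta_pos":[0,0,-0.15],"twist":[0,0,0],"gripper":0},{"delta_pos":[0,0,-0.2],"twist":[0,0,0],"gripper":0},{"delta_pos":[0,0,-0.24],"twist":[0,0,0],"gripper":0}]' | grep -E "force|pos"
python3 -m creep '[{"delta_pos":[0,0,-0.02],"twist":[0,0,0],"gripper":0},{"delta_pos":[0,0,-0.03],"twist":[0,0,0],"gripper":0},{"delta_pos":[0,0,-0.035],"twist":[0,0,0],"gripper":0},{"delta_pos":[0,0,-0.04],"twist":[0,0,0],"gripper":0},{"delta_pos":[0,0,-0.04],"twist":[0,0,0],"gripper":0}]' 
python3 -m creep '[{"delta_pos":[0,0,0],"twist":[0,0,0],"gripper":0},{"delta_pos":[0,0,0],"twist":[0,0,0],"gripper":0},{"delta_pos":[0,0,0],"twist":[0,0,0],"gripper":0},{"delta_pos":[0,0,0],"twist":[0,0,0],"gripper":0},{"delta_pos":[0,0,0],"twist":[0,0,0],"gripper":0}]'
python3 - <<'E'
from h import *; import cv2
s=manip.capture("side")["frame"][90:310,220:400,::-1]; cv2.imwrite("pics/s6.png",cv2.resize(cv2.convertScaleAbs(s,alpha=1.5),(490,600),interpolation=cv2.INTER_CUBIC))
print(manip.sense()["dq"].round(4))
E
```

```text
clock: 12.52
tool_pos: [0.5359, 0.1043, 0.1562]
eef_rot: [[0.998, 0.066, -0.002], [0.066, -0.998, -0.0], [-0.002, 0.0, -1.0]]
wrist_force: [0.8, -0.2, -8.2]
grip_width: 0.144
finger_force: 40.0
tool_pos: [0.537, 0.1046, 0.2062]
wrist_force: [-0.4, -0.0, -9.0]
finger_force: 40.0
tool_pos: [0.537, 0.1046, 0.2541]
wrist_force: [0.4, 0.5, -8.7]
finger_force: 40.0
clock: 13.77
tool_pos: [0.5365, 0.1046, 0.2602]
eef_rot: [[0.998, 0.067, -0.001], [0.067, -0.998, 0.0], [-0.001, -0.0, -1.0]]
wrist_force: [-0.3, 0.2, -8.3]
grip_width: 0.15
finger_force: 40.0
clock: 14.18
tool_pos: [0.5367, 0.1046, 0.2606]
eef_rot: [[0.998, 0.067, -0.0], [0.067, -0.998, 0.0], [-0.0, -0.0, -1.0]]
wrist_force: [0.2, 0.4, -8.7]
grip_width: 0.145
finger_force: 40.0
[ 0.0003 -0.0015  0.0007  0.0005 -0.0006  0.0002]
```

View pics/s6.png

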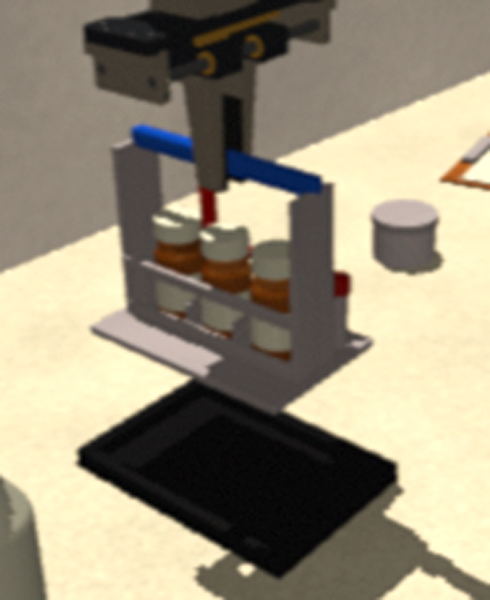

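The carrier hangs level about 12 cm above the tray, with all three jars seated and the full weight (about 8.5 N) on the wrist. Handing in.

```bash
python3 -c "
from plant import manip; print(manip.close_job())"
```

```text
the job is handed in; nothing more can be done
None
```

I shut the keeper onto its stop, then lifted the carrier about 12 cm straight up over the tray; I handed the job in at about 14 s with it held level and steady and the jars in place (no verdict was shown).

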